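# Dispense one culture plate and slide it under the scanner

### The arm

A 6-joint arm with a two-finger parallel gripper is mounted at the origin on the work surface. World frame = base frame: x ahead of the robot, y to its left, z up, the work surface at z = 0. Lengths are in mm, angles in rad, forces in N, time in s.
With the tool pointing down it reaches from about 275 to 825 mm from the base axis. Payload 4.9 kg.
Tool frame: the origin (TCP) lies at the very end of the fingers, on their centre line; the grasp point (between the pads) lies 19 mm behind it (grip_depth is the z of the grasp point in the tool frame, in mm); z points along the fingers, y is the line along which they close (so a half turn about z gives the same grasp; the last joint's range is limited). The gripper opens to 85 mm and grips with 20 to 120 N. Pads are 22 mm wide; open, the fingers measure 114 mm over their backs; the gripper's body (76 mm by 85 mm) begins 54 mm behind the grasp point. The pads swing forward as they close: fully open they stand 13 mm farther back than shut.
Start: joints at [-1.282, 0.326, -0.193, 1.052, 0, 1.437], TCP at [225.687, -501.581, 231.281] pointing down, gripper open.
Joint ranges: [-2.65, 2.65], [-0.97, 1.79], [-1.3, 1.35], [-1.93, 2.1], [-1.47, 1.37], [-3.14, 3.14]. Speed limits (rad/s): [2.57, 2.57, 3.14, 3.14, 3.14, 3.14].

### API

Orientations are given as a unit quaternion [w, x, y, z].
In Python, from rig import sense, grab_frame, camera_model, hand_in, grip_depth gives the robot as it stands.
- The arm moves only by the tool step_arm, never from a script. Its argument "deltas" is one flat list of numbers, 5 for each row, row after row: the closure, from -1 (fully open) to 1 (shut), so that 0 is half open, then the shift along the tool's x, y, z in cm, then the turn about the tool's z in degrees. A call has 1 to 5 rows; each row is the pose to reach, as a shift and turn from the pose commanded when the call began, along the tool's axes at that moment; what a row does not reach only later rows make up. A row lasts 1/12 s, in which the tool goes at most 41.7 mm and 7.16 degrees, less where a joint would pass 70% of its speed; a pose out of reach is approached as far as the arm can. A call with a gripper value outside its range is refused whole. The fingers move at their own pace and stop on an object; "newtons" is the grip in N (left out, the last holds). Time passes only in rows, so rows that repeat a pose let the fingers close. It gives the time, the measured TCP pose, the force, the opening and the grip force at its end, in the units of the state.
- sense(): the state, without advancing time (a new reading comes with each control period).
- grab_frame(name): name is "scene" or "top"; returns the picture (400x640x3 uint8, blue, green, red); there is no depth.
- camera_model(name): a dict with "fx", "fy", "cx", "cy" (pixels), "xyz" and "orientation" of the camera in the world. Camera axes: x right, y up, looking along -z (the intrinsics and any distortion apply to the point x, -y, -z); pixel columns grow to the right and rows downward; lengths in mm; the calibration is good to about 2 mm. A picture is of the moment at which its call begins. camera_model takes no time and is no camera call.
- hand_in(): hands the job in; it is judged then, once.
The state is a dict: "clock": time; "joint_pos": joint angles; "qd": joint speeds; "joint_torque": joint torques, N m; "tcp_pos": TCP position; "eef_rot": TCP orientation; "contact_force": force on the tool from outside, world axes, zero at the start; "ft_torque": the same for the moment, N m; "grip_width": opening from 0.0 (shut) to 1.0 (fully open); "grasp_force": force on a finger pad.
Only numpy, scipy, OpenCV 4.12 (cv2) and the standard library are available. Lean on these libraries where they do the work, as an engineer would, in place of code of your own. Each camera call takes 0.05 s, during which the arm holds its last target. There are 200 camera calls.

### The job

Press the green plunger of the plate dispenser fully down once so that a single culture plate slides out, and let the plunger come back up. Then push that plate along the bench with the fingertips until it lies wholly inside the yellow square in front of the scanner; do not pick it up, leave the other plates in the dispenser, and do not disturb the specimen pot, the pen or the large plate.

Things in the scene. Friction and masses are not known exactly. Their poses are not given: they have to be found in the camera images.
- dispenser: White plate dispenser fixed to the bench, yaw varies. Origin: on the bench on the axis of its clear magazine (61 mm square, 43 mm high, bottomless: plates stand and slide on the bench). x points to its rear; plates leave to -x through a 16 mm high slot in the front face, 31 mm ahead of the origin. The rear housing reaches x = +120 mm, is 61 mm wide, 44 mm high and carries the plunger at x = +75 mm
- outlet (a point): Point on the bench in front of the dispenser, 73 mm ahead of its origin: a full press leaves the lowest plate flat on the bench, centred about here (within 5 mm), with 17 mm between it and the dispenser. Nothing else stands here
- plunger (a joint): Travel of the plunger in m: 0 up (rest), 0.030 fully down. A spring returns it: 4 N to start, 7 N plus a little friction at full depth. It drives a flat steel pusher 2.6 times as far to the front, which pushes out the lowest plate and holds up the others until the plunger is released; they then drop by one plate, and another press would eject another
- plunger_top (a point): Centre of the flat top of the green plunger cap (36 mm diameter, 10 mm thick), 94 mm above the bench at rest, 64 mm when fully down; it moves straight down
- plate1: The lowest of three plates in the magazine at the start, the one to be ejected: small round culture plate (flat closed disc, 50 mm diameter, 12 mm high, about 22 g, dark red in clear plastic, white label on top). Origin: centre of its underside, z up
- plate2: Second plate from below in the magazine: small round culture plate (flat closed disc, 50 mm diameter, 12 mm high, about 22 g, dark red in clear plastic, white label on top). Origin: centre of its underside, z up
- plate3: The top plate in the magazine: small round culture plate (flat closed disc, 50 mm diameter, 12 mm high, about 22 g, dark red in clear plastic, white label on top). Origin: centre of its underside, z up
- scanspot: Yellow square outline printed flush on the bench, 98 mm outside, 86 mm inside, in front of a fixed black barcode scanner with a round silver face. Origin: centre of the square on the bench; the scanner (60 mm wide, 140 mm high) stands from x = +90 to +145 mm. It lies to the left or the right of the dispenser's outlet, with bare bench between
- rack: Blue tube rack fixed to the bench, 100 x 56 mm, 74 mm high over the tube caps. Origin: centre of its underside. It stands on the other side of the dispenser from the scanner
- pot: Loose specimen pot with red cap, 40 mm diameter, 60 mm high, near the square on the robot's side. Origin: centre of its underside. Leave alone
- pen: Loose marker pen, white with blue cap, 120 mm long (along its x), 13 mm thick, near the rack. Origin: near its middle, underside. Leave alone
- bigplate: Loose large culture plate, 90 mm diameter, 15 mm high, to one side. Origin: centre of its underside. Leave alone
Mind the look-alikes: they are no part of the job. What is shaped like the plate3 but grey or purple is not meant.

How it is judged:
By the outcome, as a careful person would: the job done as asked, in the order asked, and still so for the second after the job is handed in, with the robot touching nothing.
It also fails if it takes over 64 s, if anything falls off the work surface, if the arm or the gripper's body presses on something with over 40 N, if the wrist force passes 120 N, or if a joint passes its speed limit or range.

## Working session

There is one attempt and no reset: what is moved stays moved. The work goes in short steps, Python scripts to look and compute and a tool call to move; the robot and the scene stay as the last step left them, time stands still between calls to the robot, and variables do not carry over. Pictures are saved under pics/ and viewed, at most 10 in all, crops included, and the job is handed in when it is done.

Besides the shell and the picture viewer there is one more tool, called after ">>>" in YAML: its name, and indented under it one key for each argument. step_arm: Moves the arm, as the interface text tells. Its arguments: {"type":"object","properties":{"deltas":{"type":"array","items":{"type":"number"}},"newtons":{"type":"number"}},"required":["deltas"]}

```bash
mkdir -p pics
python3 - <<'E'
from rig import *
import cv2
for n in("scene","top"):
    cv2.imwrite(f"pics/{n}0.png",grab_frame(n)); print(camera_model(n))
s=sense();print(s['clock'],s['tcp_pos'],s['eef_rot'],s['grip_width'],grip_depth)
E
```

```text
{'fx': 502.3669340237314, 'fy': 502.3669340237314, 'cx': 323.4585250451804, 'cy': 198.48460929118784, 'xyz': array([1395.50029573,  -26.35534496,  800.48758319]), 'orientation': array([0.62140685, 0.28642574, 0.31818678, 0.65617909])}
{'fx': 384.2409318382216, 'fy': 384.2409318382216, 'cx': 322.50732169617646, 'cy': 193.1565582513798, 'xyz': array([ 379.46554759,  -76.92951704, 1062.42504354]), 'orientation': array([-0.69523047, -0.04715986,  0.04874386,  0.71557989])}
0.1 [ 225.51629708 -501.05560794  230.54715394] [-8.02403764e-04  9.77739558e-01  2.09820652e-01 -8.04529537e-05] 0.9983594715741915 -18.700000000000003
```

View pics/scene0.png

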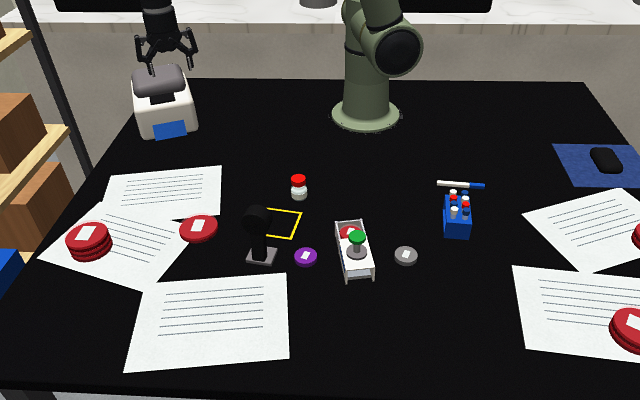

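View pics/top0.png

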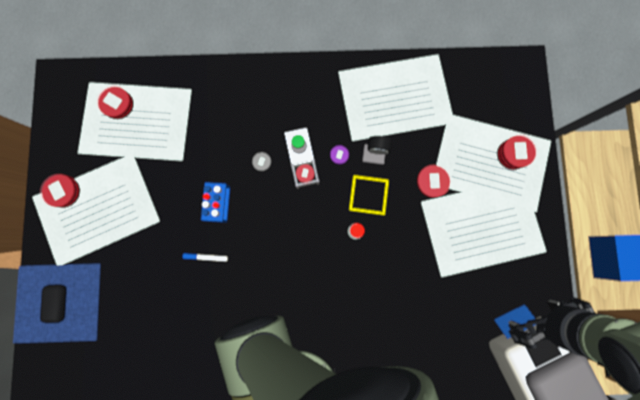

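The scene view has the dispenser at about (355,250) with its green cap at (357,237), the yellow square at (283,223) and the pot at (299,187). The top view has the green cap at (298,143), the magazine at (305,174), the square at (369,195), the pot at (356,231), the grey and purple decoys at (262,161) and (339,154), and the rack at (214,202).

```bash
cat > h.py <<'E'
from rig import *
import cv2, numpy as np
from scipy.spatial.transform import Rotation as R
def rot(q): return R.from_quat(np.r_[q[1:],q[0]])
def cast(n,uv,z):
    c=camera_model(n); u,v=np.asarray(uv,float).T
    d=np.c_[(u-c['cx'])/c['fx'],-(v-c['cy'])/c['fy'],-np.ones_like(u)]
    d=rot(c['orientation']).apply(d)
    return (c['xyz']+d*((z-c['xyz'][2])/d[:,2])[:,None])[:,:2]
def proj(n,p):
    c=camera_model(n); q=rot(c['orientation']).inv().apply(np.atleast_2d(p)-c['xyz'])
    return np.c_[c['cx']-c['fx']*q[:,0]/q[:,2],c['cy']+c['fy']*q[:,1]/q[:,2]]
def blobs(im,lo,hi,roi,amin=8):
    x0,y0,x1,y1=roi
    m=cv2.inRange(cv2.cvtColor(im,cv2.COLOR_BGR2HSV),lo,hi)
    k=np.zeros_like(m);k[y0:y1,x0:x1]=m[y0:y1,x0:x1]
    return sorted([c[:,0] for c in cv2.findContours(k,cv2.RETR_EXTERNAL,cv2.CHAIN_APPROX_NONE)[0] if cv2.contourArea(c)>amin],key=len)[::-1]
def mid(c): return np.array(cv2.minAreaRect(c.astype(np.float32))[0])
E
python3 - <<'E'
from h import *
np.set_printoptions(precision=1,suppress=True)
t=grab_frame("top");s=grab_frame("scene")
G=((45,100,40),(80,255,255));Y=((22,120,120),(35,255,255))
for n,im,rg,ry in(("top",t,(270,110,330,200),(330,160,410,230)),("scene",s,(330,215,390,280),(230,190,320,260))):
    for c in blobs(im,*G,rg,3)[:2]: print(n,'green',mid(c),cast(n,[mid(c)],94))
    for c in blobs(im,*Y,ry)[:2]:
        b=cv2.boxPoints(cv2.minAreaRect(c.astype(np.float32)))
        p=cast(n,c,0); r=cv2.minAreaRect(p.astype(np.float32)); print(n,'yellow world',r)
w=blobs(t,(0,0,140),(179,70,255),(275,115,330,200))
for c in w[:2]:
    p=cast("top",c,44);print('white',cv2.minAreaRect(p.astype(np.float32)),cv2.boxPoints(cv2.minAreaRect(p.astype(np.float32))))
for nm,lo,hi,r,z in(('pot',(0,120,100),(8,255,255),(340,215,375,250),60),('bigplate',(0,100,80),(179,255,255),(410,150,455,205),15),('purple',(125,80,50),(160,255,255),(325,140,355,170),12),('grey',(0,0,60),(179,80,255),(248,145,275,178),12)):
    for c in blobs(t,lo,hi,r)[:1]: print(nm,cast("top",[mid(c)],z), len(c))
c=np.vstack(blobs(t,(0,100,40),(179,255,255),(195,175,235,230)));print('rack',cv2.boxPoints(cv2.minAreaRect(cast("top",c,55).astype(np.float32))))
cv2.imwrite("pics/c1.png",np.hstack([cv2.resize(t[110:240,255:405],None,fx=2.6,fy=2.6),cv2.resize(s[170:300,230:380],None,fx=2.6,fy=2.6)]))
E
```

```text
top green [298. 141.] [[649.9 -21.5]]
top yellow world ((516.79345703125, -209.6859893798828), (102.3031234741211, 102.68191528320312), 80.7355728149414)
scene green [357. 237.] [[655.4 -19.3]]
scene yellow world ((515.635986328125, -204.79559326171875), (88.57965087890625, 98.61467742919922), 80.68359375)
white ((621.5313720703125, -25.816993713378906), (153.11270141601562, 64.41437530517578), 10.829224586486816) [[540.3  -8.6]
 [552.4 -71.8]
 [702.8 -43.1]
 [690.7  20.2]]
pot [[ 417.2 -168.9]] 42
bigplate [[ 549.5 -386.9]] 92
purple [[ 632.1 -130.7]] 56
grey [[618.3  86.2]] 55
rack [[446.6 167. ]
 [555.5 161.3]
 [559.5 237.9]
 [450.6 243.6]]
```

View pics/c1.png

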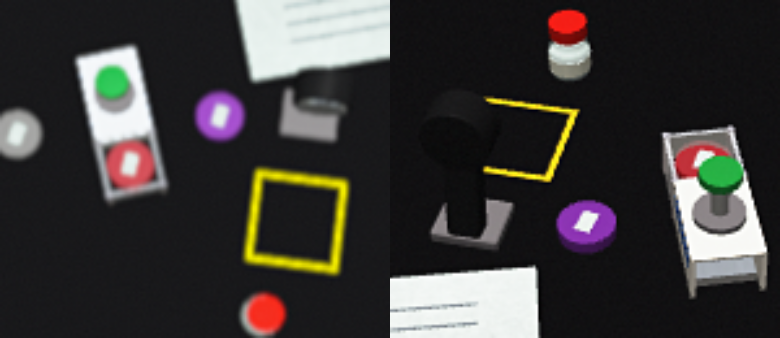

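The zoom shows the dispenser facing the robot, yawed about 11°, with a clear magazine. That puts its origin near (578,-34), the plunger at (651,-20), the outlet at (506,-48) and the square at (517,-209). I'll move above the plunger with the fingers shut and turn so that tool y is roughly radial.

>>> step_arm:
  deltas: [1,14.6,-6.6,0,-35,1,14.6,-6.6,0,-35,1,14.6,-6.6,0,-35,1,14.6,-6.6,0,-35,1,14.6,-6.6,0,-35]
  newtons: 20

```text
clock: 0.62
tcp_pos: [334.7, -376.5, 231.2]
eef_rot: [-0.001, 0.866, 0.5, 0.001]
contact_force: [-0.4, -0.0, -0.0]
grip_width: 0.297
grasp_force: 0.0
```

>>> step_arm:
  deltas: [1,15.8,3.0,0,-35,1,15.8,3.0,0,-35,1,15.8,3.0,0,-35,1,15.8,3.0,0,-35,1,15.8,3.0,0,-35]

```text
clock: 1.03
tcp_pos: [441.5, -256.4, 231.2]
eef_rot: [-0.0, 0.676, 0.737, 0.001]
contact_force: [-0.8, 0.1, -0.2]
grip_width: 0.002
grasp_force: 0.0
```

```bash
cat >> h.py <<'E'
def go(x,y,z,yaw=4.2):
    s=sense(); r=rot(s['eef_rot']); d=r.inv().apply(np.array([x,y,z])-s['tcp_pos'])/10
    X=r.apply([1,0,0]); cur=np.degrees(np.arctan2(X[1],X[0]))
    print('t',s['clock'],'tcp',s['tcp_pos'].round(1),'F',s['contact_force'].round(1),'w',round(s['grip_width'],3),'j6',s['joint_pos'][5].round(2))
    print('d cm',d.round(2),'turn',round(cur-(yaw+90),1))
E
python3 -c "
from h import *
go(651,-20,150)"
```

```text
t 1.0333 tcp [ 441.5 -256.4  231.2] F [-0.8  0.1 -0.2] w 0.002 j6 0.81
d cm [21.72 22.9   8.21] turn 0.8
```

>>> step_arm:
  deltas: [1,11,11.5,0,0,1,11,11.5,0,0,1,11,11.5,0,0,1,11,11.5,0,0,1,11,11.5,0,0]

```text
clock: 1.45
tcp_pos: [548.2, -138.4, 231.0]
eef_rot: [0.0, 0.678, 0.735, 0.001]
contact_force: [0.2, -0.8, -0.2]
grip_width: 0.002
grasp_force: 0.0
```

>>> step_arm:
  deltas: [1,10.7,11.4,8.1,0,1,10.7,11.4,8.1,0,1,10.7,11.4,8.1,0,1,10.7,11.4,8.1,0,1,10.7,11.4,8.1,0]

```text
clock: 1.87
tcp_pos: [651.5, -23.8, 146.2]
eef_rot: [-0.002, 0.679, 0.734, -0.0]
contact_force: [-1.0, -1.2, -1.1]
grip_width: 0.002
grasp_force: 0.0
```

```bash
python3 -c "
from h import *
go(651,-20,96)"
```

```text
t 1.8667 tcp [651.5 -23.8 146.2] F [-1.  -1.2 -1.1] w 0.002 j6 1.34
d cm [ 0.37 -0.    5.02] turn 0.3
```

>>> step_arm:
  deltas: [1,0.4,0,2.5,0,1,0.4,0,5.0,0,1,0.4,0,6.0,0,1,0.4,0,7.0,0,1,0.4,0,7.0,0]

```text
clock: 2.28
tcp_pos: [649.3, -23.5, 79.5]
eef_rot: [-0.001, 0.681, 0.733, 0.0]
contact_force: [-2.1, 2.6, 3.9]
grip_width: 0.004
grasp_force: 2.2
```

```bash
python3 -c "
from h import *
go(651,-20,64)"
```

```text
t 2.2833 tcp [649.3 -23.5  79.5] F [-2.1  2.6  3.9] w 0.004 j6 1.35
d cm [0.33 0.19 1.55] turn 0.0
```

>>> step_arm:
  deltas: [1,0.2,0.1,0.4,0,1,0.2,0.1,0.8,0,1,0.2,0.1,1.2,0,1,0.2,0.1,1.5,0,1,0.2,0.1,1.5,0]

```text
clock: 2.7
tcp_pos: [650.5, -23.1, 66.5]
eef_rot: [0.0, 0.681, 0.732, -0.001]
contact_force: [-3.2, -1.1, 6.0]
grip_width: 0.002
grasp_force: 3.1
```

>>> step_arm:
  deltas: [1,0,0,0.1,0,1,0,0,0.2,0,1,0,0,0.2,0,1,0,0,0.3,0,1,0,0,0.3,0]

```text
clock: 3.12
tcp_pos: [650.6, -23.1, 64.1]
eef_rot: [0.0, 0.681, 0.732, -0.001]
contact_force: [-4.1, -0.4, 7.9]
grip_width: 0.0
grasp_force: 3.7
```

>>> step_arm:
  deltas: [1,0,0,0.1,0,1,0,0,0.2,0,1,0,0,0.2,0,1,0,0,0.2,0,1,0,0,0.2,0]

```text
clock: 3.53
tcp_pos: [650.7, -23.1, 64.0]
eef_rot: [0.001, 0.681, 0.732, -0.001]
contact_force: [-8.4, 0.0, 17.7]
grip_width: 0.002
grasp_force: 9.4
```

Hard stop reached at z = 64 mm and 18 N. Next I'll release the plunger straight up and check.

>>> step_arm:
  deltas: [1,0,0,-0.8,0,1,0,0,-1.8,0,1,0,0,-3,0,1,0,0,-5,0,1,0,0,-8,0]

```text
clock: 3.95
tcp_pos: [649.7, -21.8, 139.5]
eef_rot: [-0.002, 0.681, 0.733, -0.001]
contact_force: [-0.1, -0.8, -0.1]
grip_width: 0.001
grasp_force: 0.0
```

>>> step_arm:
  deltas: [1,0,0,-4,0,1,0,0,-7,0,1,0,0,-7,0,1,0,0,-7,0,1,0,0,-7,0]

```text
clock: 4.37
tcp_pos: [651.2, -21.9, 210.5]
eef_rot: [0.0, 0.681, 0.733, 0.0]
contact_force: [-0.1, -0.1, -0.7]
grip_width: 0.003
grasp_force: 0.0
```

Run:
```python
from h import *
t=grab_frame("top");s=grab_frame("scene")
cv2.imwrite("pics/c2.png",np.hstack([cv2.resize(t[110:250,245:405],None,fx=2.5,fy=2.5),cv2.resize(s[140:280,230:390],None,fx=2.5,fy=2.5)]))
for n,im in(("top",t),("scene",s)):
    p=proj(n,[506,-48,6])[0].astype(int)
    m=[np.r_[x] for x in blobs(im,(0,90,50),(8,255,255),(p[0]-22,p[1]-20,p[0]+22,p[1]+20))+blobs(im,(165,90,50),(179,255,255),(p[0]-22,p[1]-20,p[0]+22,p[1]+20))]
    for c in m: print(n,mid(c),len(c),cast(n,[mid(c)],10))
go(506,0,60,4.2)
```

```text
top [311. 200.] 57 [[505.02404626 -49.1062507 ]]
top [305.5 180.5] 31 [[559.96696695 -35.19258688]]
scene [344.70297241 215.52970886] 63 [[494.86357061 -48.55636739]]
scene [347.26922607 231.15380859] 43 [[549.00483588 -40.98258672]]
t 4.4667 tcp [650.4 -21.7 208.9] F [ 0.4 -0.5  0.1] w -0.0 j6 1.35
d cm [  3.22 -14.2   14.93] turn 0.0
```

View pics/c2.png

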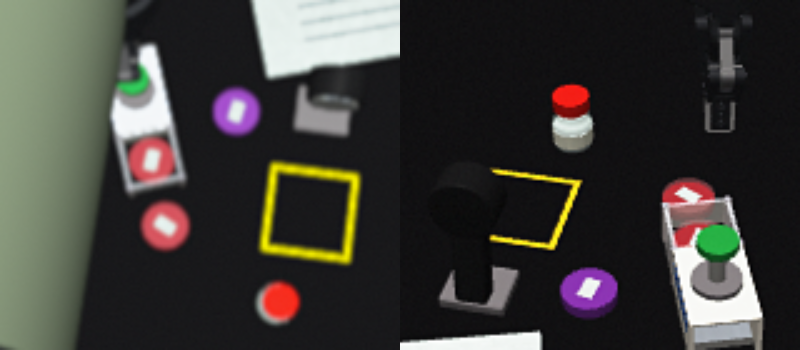

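The press ejected one plate, now at about (505,-49), seen at (311,200) in the top view. The plunger is back up and the remaining plates are still in the magazine. I'll go behind the plate on its +y side with the fingers partly open as a cradle.

>>> step_arm:
  deltas: [0.5,2,-7,0,0,0.5,4,-14.3,3,0,0.5,4,-14.3,8,0,0.5,4,-14.3,12,0,0.5,4,-14.3,12,0]

```text
clock: 4.88
tcp_pos: [505.5, 7.7, 92.6]
eef_rot: [0.0, 0.681, 0.733, 0.0]
contact_force: [1.8, -0.1, 0.6]
grip_width: 0.249
grasp_force: 0.0
```

>>> step_arm:
  deltas: [0.5,0,0,2,0,0.5,0,0,4,0,0.5,0,0,4,0,0.5,0,0,4,0,0.5,0,0,4,0]

```text
clock: 5.3
tcp_pos: [507.9, 7.2, 54.3]
eef_rot: [0.0, 0.681, 0.733, 0.0]
contact_force: [1.6, -0.3, 0.3]
grip_width: 0.253
grasp_force: 0.0
```

Run:
```python
from h import *
go(504,8,5,4.2)
t=grab_frame("top");s=grab_frame("scene")
cv2.imwrite("pics/c3.png",np.hstack([cv2.resize(t[110:250,245:405],None,fx=2.5,fy=2.5),cv2.resize(s[140:280,270:430],None,fx=2.5,fy=2.5)]))
```

```text
t 5.3 tcp [507.9   7.2  54.3] F [ 1.6 -0.3  0.3] w 0.253 j6 1.37
d cm [ 0.11 -0.38  4.93] turn 0.0
```

View pics/c3.png

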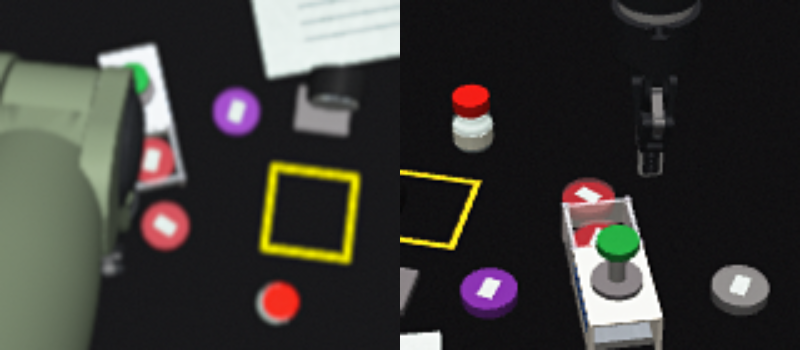

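The top crop shows the plate still clear at (165,226), with the fingertips on its left at about (110,265). The way down is free, so I'll descend and check the force.

>>> step_arm:
  deltas: [0.5,0.1,-0.5,2,0,0.5,0.1,-0.5,3.5,0,0.5,0.1,-0.5,4.3,0,0.5,0.1,-0.5,4.8,0,0.5,0.1,-0.5,4.8,0]

```text
clock: 5.82
tcp_pos: [502.5, 7.8, 5.8]
eef_rot: [-0.0, 0.681, 0.733, -0.0]
contact_force: [-0.3, 0.8, -0.6]
grip_width: 0.248
grasp_force: 0.0
```

```bash
python3 -c "
from h import *
go(504,-14,4)"
```

```text
t 5.8167 tcp [502.5   7.8   5.8] F [-0.3  0.8 -0.6] w 0.248 j6 1.37
d cm [-2.19 -0.01  0.18] turn 0.0
```

>>> step_arm:
  deltas: [0.5,-0.8,0,0.1,0,0.5,-1.6,0,0.1,0,0.5,-2.4,0,0.1,0,0.5,-3.2,0,0.1,0,0.5,-4.0,0,0.1,0]

```text
clock: 6.23
tcp_pos: [505.8, -33.2, 5.4]
eef_rot: [0.0, 0.681, 0.732, 0.0]
contact_force: [-0.4, -0.1, 0.6]
grip_width: 0.251
grasp_force: 0.2
```

>>> step_arm:
  deltas: [0.5,-0.8,0,0,0,0.5,-1.6,0,0,0,0.5,-2.4,0,0,0,0.5,-3.2,0,0,0,0.5,-4.0,0,0,0]

```text
clock: 6.65
tcp_pos: [508.4, -72.8, 4.9]
eef_rot: [-0.0, 0.681, 0.733, 0.0]
contact_force: [0.4, 0.2, 0.7]
grip_width: 0.249
grasp_force: 0.2
```

```bash
cat > p.py <<'E'
from h import *
import sys
t=grab_frame("top");s=grab_frame("scene")
for n,im,r in(("top",t,(290,170,400,222)),("scene",s,(235,195,365,250))):
    for lo,hi in(((0,90,50),(8,255,255)),((165,90,50),(179,255,255))):
        for c in blobs(im,lo,hi,r,20): 
            p=cast(n,c,10); print(n,mid(c).round(1),len(c),'mid',cv2.minAreaRect(p.astype(np.float32))[:2])
cv2.imwrite(sys.argv[1],np.hstack([cv2.resize(t[110:250,285:405],None,fx=3,fy=3),cv2.resize(s[140:280,230:370],None,fx=3,fy=3)]))
go(515,-176,5)
E
python3 p.py pics/c4.png
```

```text
scene [319. 220.] 55 mid ((512.8345336914062, -108.77542877197266), (56.688690185546875, 47.70125198364258))
scene [347.3 231.2] 43 mid ((550.730712890625, -42.65678405761719), (20.58851432800293, 47.49998092651367))
t 6.75 tcp [508.6 -73.3   5. ] F [ 1.6  0.5 -0.7] w 0.248 j6 1.21
d cm [-10.29  -0.11   0.  ] turn -0.1
```

View pics/c4.png

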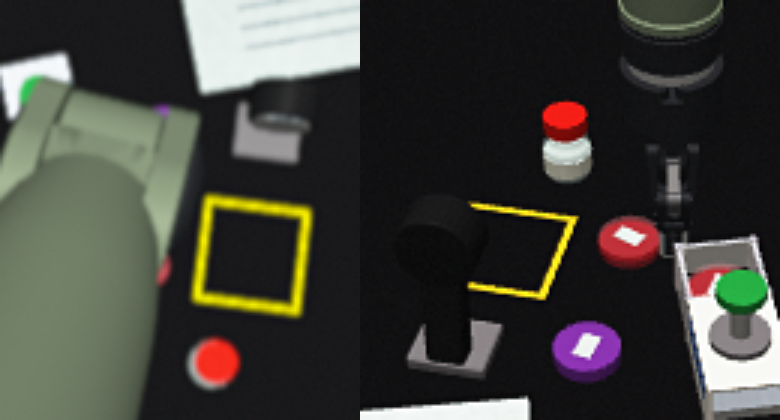

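The scene view shows the plate cradled and moving straight. It is at (319,220), roughly (513,-109), 35 mm ahead of the TCP. It needs about 10 cm more.

>>> step_arm:
  deltas: [0.5,-0.8,0,0,0,0.5,-1.6,0,0,0,0.5,-2.4,0,0,0,0.5,-3.2,0,0,0,0.5,-4.0,0,0,0]

```text
clock: 7.17
tcp_pos: [511.3, -112.7, 4.9]
eef_rot: [0.0, 0.681, 0.733, -0.0]
contact_force: [-0.5, -0.3, 0.1]
grip_width: 0.249
grasp_force: 0.0
```

>>> step_arm:
  deltas: [0.5,-0.8,0,0,0,0.5,-1.6,0,0,0,0.5,-2.4,0,0,0,0.5,-3.2,0,0,0,0.5,-4.0,0,0,0]

```text
clock: 7.58
tcp_pos: [514.2, -152.5, 4.9]
eef_rot: [-0.0, 0.681, 0.733, 0.0]
contact_force: [1.1, -0.6, 0.2]
grip_width: 0.249
grasp_force: 0.0
```

>>> step_arm:
  deltas: [0.5,-0.6,0,0,0,0.5,-1.1,0,0,0,0.5,-1.5,0,0,0,0.5,-1.8,0,0,0,0.5,-2.0,0,0,0]

```text
clock: 8.0
tcp_pos: [515.7, -171.9, 4.9]
eef_rot: [-0.0, 0.681, 0.733, 0.0]
contact_force: [-0.6, 0.1, 0.3]
grip_width: 0.254
grasp_force: 0.1
```

>>> step_arm:
  deltas: [0.5,0,0,0,0,0.5,0.5,0,0,0,0.5,1.5,0,0,0,0.5,3,0,0,0,0.5,4,0,0,0]

```text
clock: 8.42
tcp_pos: [511.9, -129.3, 4.8]
eef_rot: [-0.001, 0.68, 0.733, 0.0]
contact_force: [0.4, 0.8, 0.1]
grip_width: 0.249
grasp_force: 0.0
```

>>> step_arm:
  deltas: [0.5,1,0,-3,0,0.5,1,0,-7,0,0.5,1,0,-11,0,0.5,1,0,-15,0,0.5,1,0,-15,0]

```text
clock: 8.83
tcp_pos: [516.2, -121.7, 162.6]
eef_rot: [0.005, 0.68, 0.733, 0.002]
contact_force: [1.4, -1.0, 0.7]
grip_width: 0.25
grasp_force: 0.0
```

>>> step_arm:
  deltas: [0.5,4,-4,0,0,0.5,8,-8,0,0,0.5,12,-12,0,0,0.5,14,-14,0,0,0.5,14,-14,0,0]

```text
clock: 9.25
tcp_pos: [358.0, 10.2, 154.2]
eef_rot: [-0.001, 0.68, 0.733, -0.0]
contact_force: [-0.1, 0.3, 0.4]
grip_width: 0.25
grasp_force: 0.0
```

```bash
python3 p.py pics/c5.png
```

```text
top [305. 176.] 65 mid ((572.7318115234375, -34.023563385009766), (50.2372932434082, 33.892845153808594))
top [367.5 194. ] 58 mid ((517.3456420898438, -205.6445770263672), (52.582096099853516, 55.950836181640625))
scene [279.  221.5] 58 mid ((521.9785766601562, -201.70626831054688), (59.94943618774414, 42.60654067993164))
scene [347.3 231.2] 43 mid ((550.730712890625, -42.65678405761719), (20.58851432800293, 47.49998092651367))
t 9.35 tcp [356.2  11.1 154.1] F [ 0.3 -0.3 -0.5] w 0.249 j6 1.31
d cm [-19.93  14.43  14.8 ] turn 0.3
```

View pics/c5.png

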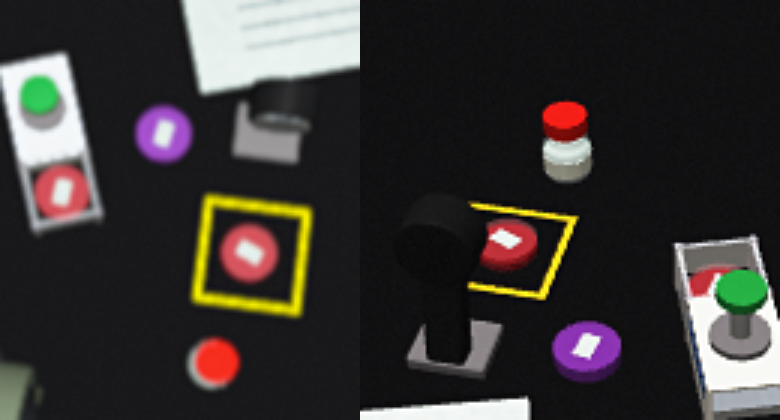

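The plate lies wholly inside the square at about (517,-206), 4 mm off centre. In the top crop it is at (249,253), in a square centred at (252,255). The plunger is up and the pot and the other plates are unmoved. I'm handing in.

```bash
python3 -c "
from rig import *
print(hand_in())"
```

```text
the job is handed in; nothing more can be done
None
```

I pressed the plunger fully once and it came back up. I then pushed the single ejected plate wholly inside the yellow square, about 4 mm off centre, and handed in the job at about 9.4 s.

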